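# Wind open the sliding door and test the power supply

### The job

Take the spinning grip of the crank on the cabinet and wind it clockwise (seen from the robot's side), steadily and without letting go on the way, until the sliding acrylic door is fully open at the stop; then let go. Next press the button of the tester behind the door fully down and release it, leaving the door open. Move the door only by its crank, not by pushing the pane, and leave the jar, the cartridge and the iron weight where they are.

Things in the scene. Friction and masses are not known exactly. Their poses are not given: they have to be found in the camera images.
- cabinet: Fixed grey metal cabinet, 240 (x) x 420 (y) mm; its front slopes 30 degrees, rising away from the robot from 60 to 178 mm height. Origin on the cart top; x to its back, y to its left, z up; outward slope normal n = (-0.5, 0, 0.866). Along y, in mm: door opening -160 to -30, fixed clear pane -30 to 100, aluminium panel with the crank 103 to 243.
- shelf_edge (a point): Middle of the brass front edge of a clear 6 mm acrylic shelf that overhangs the cabinet's upper slope, underside 340 mm above the cart, reaching from here 112 mm back and over the cabinet's full width. Tools pointing straight down run into it; tools tilted with the slope (30 degrees, pointing along -n) pass in front of it.
- door: Sliding clear acrylic door with aluminium edge strips, 208 x 134 x 5 mm, lying in brass tracks 9 mm above the slope, geared to the crank. Origin in its middle. Shut, it covers the door opening; it slides along the cabinet's +y (left), 10.3 mm per radian of crank, 130 mm in all, over the fixed pane.
- door_edge (a point): Middle of the door's right-hand edge; in the cabinet's axes its y is -162 mm when shut and -32 mm when fully open.
- crank (a joint): Crank angle in rad: 0 with the door shut, growing as it is wound clockwise (seen from the robot's side, looking onto the slope); hard stop at 12.6 (two turns), where the door is fully open. Starts between 0 and 2.2. Stays where it is left; friction about 0.12 N m (2 to 3 N at the grip).
- crank_axis (a point): Point on the crank's axis, 60 mm above the sloping panel, at the level of the middle of the grip. Its z axis is the crank's axis (outward normal of the slope, leaning 30 degrees from vertical towards the robot); its x axis points to the grip and turns with the crank.
- grip_mid (a point): Middle of the crank's free-spinning black grip: an upright cylinder along the crank's axis, diameter 22 mm, 55 mm long (27 mm either way from this point), 45 mm from the crank's axis. Below it is the 18 mm wide steel crank arm, its top 32 mm below this point.
- button (a joint): Travel of the tester's push button in m: 0 released, 0.006 fully down. A spring pushes it back; fully down takes 5 N.
- button_top (a point): Centre of the top of the round push button (diameter 28 mm) on the grey tester behind the door opening, roughly 30 mm below the sloping front. The button moves along the slope's normal n (leaning 30 degrees towards the robot): press along -n. Its z axis is n.
- jar: Bystander: glass capacitor jar, diameter 48 mm, 75 mm high, loose, inside the cabinet under the fixed pane. Origin under its centre.
- cartridge: Bystander: grey game cartridge lying flat, about 87 x 90 x 18 mm, loose on the cart beside the cabinet. Origin under its centre.
- weight: Bystander: cast-iron anvil-shaped weight, about 95 x 45 x 48 mm, 0.6 kg, loose on the cart beside the cabinet. Origin under its centre.
- grip: The crank's free-spinning grip; origin at the centre of its lower end, 29 mm below point grip_mid along the crank's axis.

How it is judged:
By the outcome, as a careful person would: the job done as asked, in the order asked, and still so for the second after the job is handed in, with the robot touching nothing.
It also fails if it takes over 67 s, if anything falls off the work surface, if the arm or the gripper's body presses on something with over 40 N, if the wrist force passes 120 N, or if a joint passes its speed limit or range.

### The arm

A 6-joint arm with a two-finger parallel gripper is mounted at the origin on the work surface. World frame = base frame: x ahead of the robot, y to its left, z up, the work surface at z = 0. Lengths are in m, angles in degrees, forces in N, time in s.
With the tool pointing down it reaches from about 0.35 to 0.925 m from the base axis. Payload 6.4 kg.
Tool frame: the origin (TCP) lies midway between the tips of the shut fingers; the grasp point (between the pads) lies 19 mm behind it; z points along the fingers, y is the line along which they close (so a half turn about z gives the same grasp; the last joint's range is limited). The gripper opens to 94 mm and grips with 3 to 60 N. Pads are 16 mm wide; open, the fingers measure 119 mm over their backs; the gripper's body (75 mm by 177 mm) begins 78 mm behind the grasp point.
Start: joints at [-83.142, 14.043, 89.255, -0, 76.702, -9.975], TCP at [0.188, -0.622, 0.205] pointing down, gripper open.
Joint ranges: [-179.41, 179.41], [-58.25, 129.5], [7.25, 145.43], [-54.29, 234.29], [11.92, 165.04], [-157.13, 157.13]. Speed limits (degrees/s): [147.25, 147.25, 180, 180, 180, 180].

### API

Orientations are given as a 3x3 rotation matrix whose columns are the frame's x, y, z axes.
In Python, from cell import sensors, vision, hand_in gives the robot as it stands.
- The arm moves only by the tool jog_arm, never from a script. Its argument "deltas" is a list of rows, each an object of numbers: "ax", "ay", "az": the turn, a rotation vector about the world's x, y, z scaled (see below); "dx", "dy", "dz": the shift along the world's x, y, z scaled (see below); "grip": the opening, from 0 (shut) to 1 (fully open). A call has 1 to 12 rows; each row shifts and turns the commanded pose from where the row before left it; what a row does not reach is not made up. The controller multiplies each number of a shift by 25 mm and each number of a turn by 4 degrees. A row lasts 1/12 s, in which the tool goes at most 41.7 mm and 7.16 degrees, less where a joint would pass 70% of its speed; a pose out of reach is approached as far as the arm can. A call with a number of a shift or a turn outside -1 to 1 is refused whole. A call with a gripper value outside its range is refused whole. The fingers move at their own pace and stop on an object; "newtons" is the grip in N (left out, the last holds). Time passes only in rows, so rows that do not move let the fingers close. It gives the time, the measured TCP pose, the force, the opening and the grip force at its end, in the units of the state.
- sensors.state(): the state, without advancing time (a new reading comes with each control period).
- vision.read_camera(name): name is "scene" or "top"; returns the picture (384x512x3 uint8, red, green, blue); there is no depth.
- vision.camera_model(name): a dict with "fx", "fy", "cx", "cy" (pixels), "rvec" (rotation vector, rad) and "tvec" (3), from world to camera coordinates, as OpenCV has them. Camera axes: x right, y down, z forward; pixel columns grow to the right and rows downward; lengths in m; the calibration is good to about 2 mm. A picture is of the moment at which its call begins. camera_model takes no time and is no camera call.
- hand_in(): hands the job in; it is judged then, once.
The state is a dict: "time_s": time; "joint_pos": joint angles; "dq": joint speeds; "effort": joint torques, N m; "position": TCP position; "eef_rot": TCP orientation; "force": force on the tool from outside, world axes, zero at the start; "ft_torque": the same for the moment, N m; "gripper_width": opening from 0.0 (shut) to 1.0 (fully open); "grip_force": force on a finger pad.
Only numpy, scipy, OpenCV 4.12 (cv2) and the standard library are available. Lean on these libraries where they do the work, as an engineer would, in place of code of your own. Each camera call takes 0.05 s, during which the arm holds its last target. There are 200 camera calls.

## Working session

There is one attempt and no reset: what is moved stays moved. The work goes in short steps, Python scripts to look and compute and a tool call to move; the robot and the scene stay as the last step left them, time stands still between calls to the robot, and variables do not carry over. Pictures are saved under pics/ and viewed, at most 10 in all, crops included, and the job is handed in when it is done.

Besides the shell and the picture viewer there is one more tool, called in YAML: its name, and indented under it one key for each argument. jog_arm: Moves the arm, as the interface text tells. Its arguments: {"type":"object","properties":{"deltas":{"type":"array"},"newtons":{"type":"number"}},"required":["deltas"]}

```bash
mkdir -p pics; python3 - <<'E'
from cell import sensors, vision
import cv2,numpy as np
for n in("scene","top"):
    im=vision.read_camera(n);cv2.imwrite(f"pics/{n}0.png",cv2.resize(im[:,:,::-1],(800,600),interpolation=cv2.INTER_CUBIC))
    m=vision.camera_model(n);R=cv2.Rodrigues(np.array(m['rvec'],float))[0]
    print(n,m,'pos',-R.T@np.array(m['tvec']).ravel())
print(sensors.state())
E
```

```text
scene {'fx': 481.05607332633855, 'fy': 481.05607332633855, 'cx': 261.22879889401594, 'cy': 189.30746807680976, 'rvec': array([ 1.60476296, -2.18560263,  0.66980964]), 'tvec': array([0.24043314, 0.61114151, 1.29303437])} pos [-0.13629102  0.29475908  1.41342908]
top {'fx': 397.550777511455, 'fy': 397.550777511455, 'cx': 259.6327232794379, 'cy': 190.99625008188082, 'rvec': array([ 2.14587784, -2.1740215 ,  0.13088113]), 'tvec': array([0.08351245, 0.65853018, 1.28996267])} pos [0.50041191 0.07733895 1.35950234]
{'time_s': 0.1, 'joint_pos': array([-8.31410240e+01,  1.40795159e+01,  8.93159960e+01, -5.85299980e-04,
        7.67006566e+01, -9.97514081e+00]), 'dq': array([ 0.02487254, -0.05687158, -0.23185308, -0.02660915, -0.05428903,
       -0.1459137 ]), 'effort': array([ 2.92182558e-04, -4.16914380e+01, -3.15523732e+01,  6.87024579e-02,
        3.09468771e-02, -4.23823724e-05]), 'position': array([ 0.18818132, -0.62161767,  0.20448037]), 'eef_rot': array([[ 9.57146570e-01,  2.89603865e-01, -2.10321744e-04],
       [ 2.89603805e-01, -9.57145163e-01,  1.66525765e-03],
       [ 2.80956613e-04, -1.65480563e-03, -9.99998591e-01]]), 'force': array([ 0.41911064, -0.11999402, -1.20542879]), 'ft_torque': array([-0.02634484,  0.00187031,  0.02420108]), 'grip_force': 0.0, 'gripper_width': 1.0006932720510402}
```

View pics/scene0.png

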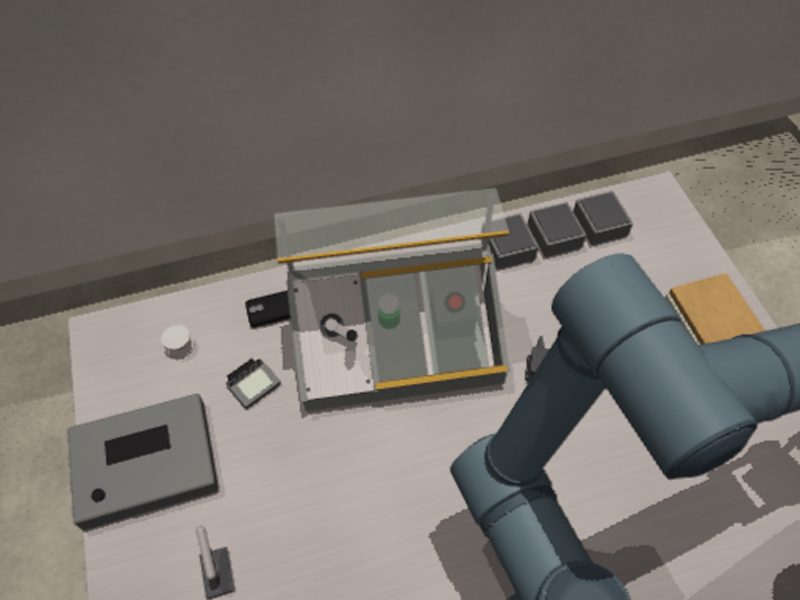

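View pics/top0.png

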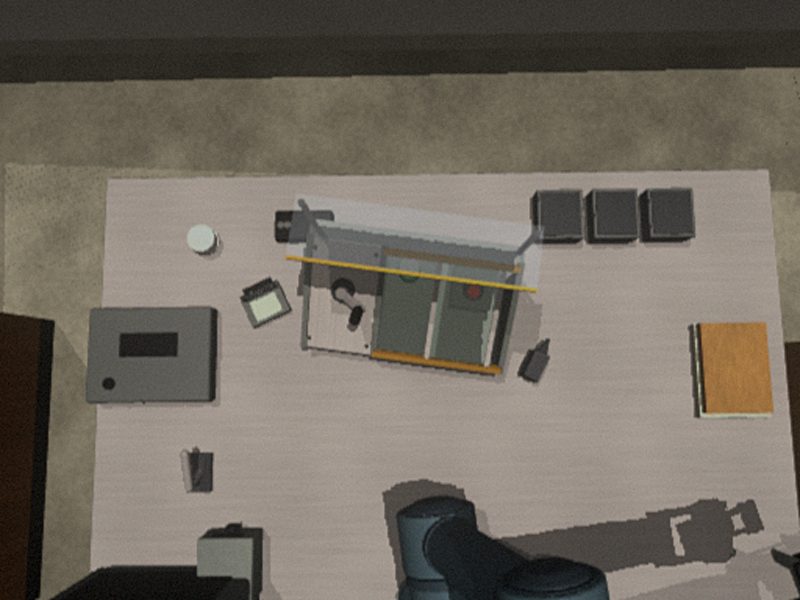

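The scene picture shows the cabinet with the crank grip at about (350,335) and the red button at (455,302). In the top picture the grip is at about (355,315) and the button at (473,291). I'll take crops to get finer pixel positions.

```bash
python3 - <<'E'
from cell import vision
import cv2
for n,(x,y,w,h) in dict(scene=(170,120,160,120),top=(180,120,168,126)).items():
    im=vision.read_camera(n)[:,:,::-1]; cv2.imwrite(f"pics/{n}_full.png",im)
    c=cv2.resize(im[y:y+h,x:x+w],(800,600),interpolation=cv2.INTER_CUBIC)
    cv2.imwrite(f"pics/{n}1.png",c)
E
```

```text
(no output)
```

View pics/scene1.png

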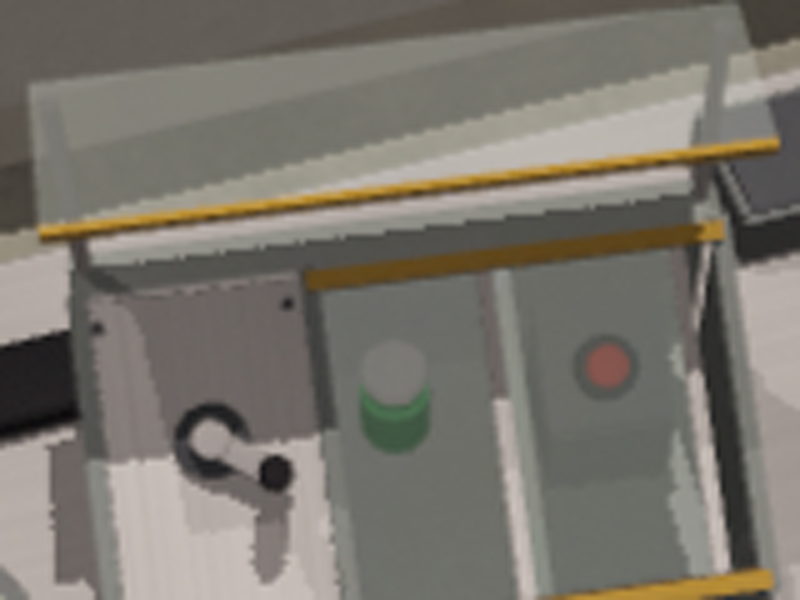

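View pics/top1.png

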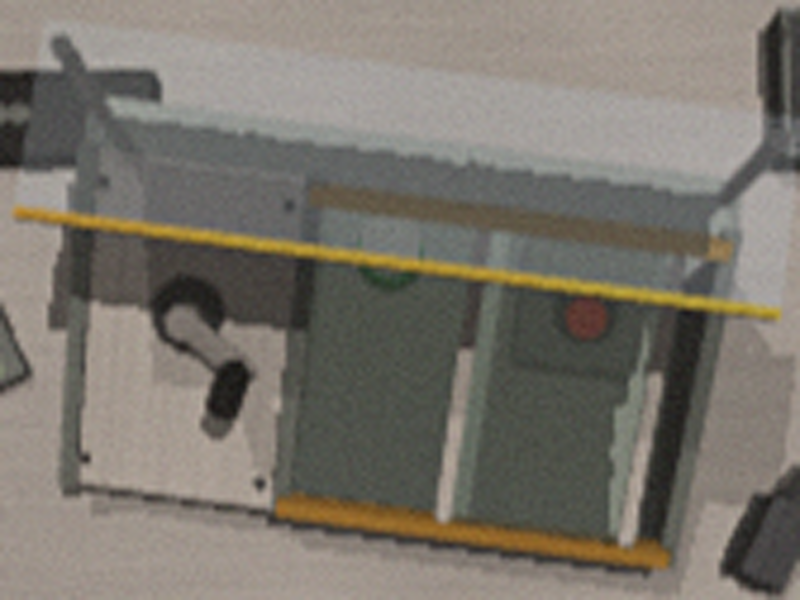

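The crops show these points (scene crop / top crop):
- grip top: (275,472) / about (222,408)
- hub: (212,440) / (188,313)
- button: (608,366) / (586,318)
- shelf edge ends: (40,234), (778,145) / (15,212), (778,314)

Next I'll triangulate them.

```bash
cat >h.py <<'E'
import numpy as np,cv2
from cell import vision
C={n:vision.camera_model(n) for n in("scene","top")}
def K(m): return np.array([[m['fx'],0,m['cx']],[0,m['fy'],m['cy']],[0,0,1.]])
P={n:K(m)@np.c_[cv2.Rodrigues(np.array(m['rvec'],float))[0],np.array(m['tvec']).ravel()] for n,m in C.items()}
s2=lambda p:(170+p[0]/5-.4,120+p[1]/5-.4)
t2=lambda p:(180+p[0]*.21-.4,120+p[1]*.21-.4)
def tri(s,t):
    X=cv2.triangulatePoints(P['scene'],P['top'],np.array(s,float),np.array(t,float)).ravel();return X[:3]/X[3]
def proj(n,X):
    q=P[n]@np.append(X,1);return q[:2]/q[2]
E
python3 - <<'E'
from h import *
pts=dict(grip_top=((275,472),(222,408)),hub=((212,440),(188,313)),button=((608,366),(586,318)),shL=((40,234),(15,212)),shR=((778,145),(778,314)),
brLR=((772,580),(667,560)),brUR=((722,230),(732,252)),brUL=((307,282),(310,192)),screwUR=((288,303),(290,206)),screwUL=((97,328),(103,182)))
for k,(s,t) in pts.items():
    s,t=s2(s),t2(t);X=tri(s,t);print(k,X.round(4),(proj('scene',X)-s).round(1),(proj('top',X)-t).round(1))
E
```

```text
grip_top [0.6009 0.176  0.1903] [0.4 0. ] [-0.6 -0.2]
hub [0.6679 0.2024 0.1361] [0.4 0. ] [-0.5 -0.2]
button [ 0.6651 -0.0605  0.1055] [ 0.3 -0. ] [-0.5 -0.1]
shL [0.6963 0.2755 0.3437] [0.4 0.1] [-0.6 -0.2]
shR [ 0.6349 -0.1393  0.3411] [ 0.2 -0. ] [-0.3 -0.1]
brLR [ 0.5038 -0.1158  0.0668] [ 0.3 -0. ] [-0.4 -0.1]
brUR [ 0.6962 -0.1451  0.1802] [ 0.4 -0. ] [-0.6 -0.2]
brUL [0.7385 0.1198 0.1772] [0.2 0. ] [-0.2 -0.1]
screwUR [0.7314 0.1339 0.1696] [0.4 0. ] [-0.6 -0.2]
screwUL [0.7486 0.2534 0.1697] [0.4 0.1] [-0.6 -0.2]
```

```bash
cat >>h.py <<'E'
yaw=np.radians(-8.5)
xc=np.array([np.cos(yaw),np.sin(yaw),0]);yc=np.array([-np.sin(yaw),np.cos(yaw),0]);z=np.array([0,0,1.])
n=-.5*xc+.75**.5*z; u=.75**.5*xc+.5*z
RT=np.c_[np.cross(-yc,-n),-yc,-n]
axis=np.array([.6419,.2063,.1816]); grip=np.array([.6140,.1740,.1673])
from scipy.spatial.transform import Rotation as Ro
def off(p,Rt=RT):
    from cell import sensors
    s=sensors.state();d=np.array(p)-s['position'];r=Ro.from_matrix(Rt@np.array(s['eef_rot']).T).as_rotvec(degrees=True)
    print('t',s['time_s'],'pos',s['position'].round(4),'dunits',(d/.025).round(2),'rotunits',(r/4).round(2),'F',s['force'].round(1),'grip',s['gripper_width'],s['grip_force'],'q',s['joint_pos'].round(1));return d,r
E
python3 - <<'E'
from h import *
print(RT.round(3)); off(grip+.09*n)
# door right strip: intersect scene/top pixels with plane 14mm above slope
pp=np.array([.7314,.1339,.1696])
def hit(nm,px,h):
    m=C[nm];R=cv2.Rodrigues(np.array(m['rvec'],float))[0];t=np.array(m['tvec']).ravel()
    c=-R.T@t;d=R.T@np.linalg.inv(K(m))@np.array([*px,1]);return c+d*((pp+h*n-c)@n)/(d@n)
pc=np.array([.6660,.1985])@yc[:2]-.173
for nm,px in(("scene",s2((505,400))),("scene",s2((700,400))),("top",t2((467,400))),("top",t2((650,400)))):
    print(nm,(hit(nm,px,.012)@yc-(axis@yc-.173)).round(4))
E
```

```text
[[ 0.857 -0.148  0.495]
 [-0.128 -0.989 -0.074]
 [ 0.5   -0.    -0.866]]
t 0.2 pos [ 0.1882 -0.6218  0.2048] dunits [15.25 32.1   1.62] rotunits [ 0.53 -7.54 -6.19] F [-0.5  0.3  0.1] grip 1.0017703689496331 0.0 q [-83.1  14.1  89.3  -0.   76.7 -10. ]
scene -0.0112
scene -0.1343
top -0.0168
top -0.1344
```

jog_arm:
  deltas:
    - {"dx":0.42,"dy":0.9,"dz":0.3,"ax":0.015,"ay":-0.21,"az":-0.17,"grip":1}
    - {"dx":0.42,"dy":0.9,"dz":0.3,"ax":0.015,"ay":-0.21,"az":-0.17,"grip":1}
    - {"dx":0.42,"dy":0.9,"dz":0.3,"ax":0.015,"ay":-0.21,"az":-0.17,"grip":1}
    - {"dx":0.42,"dy":0.9,"dz":0.3,"ax":0.015,"ay":-0.21,"az":-0.17,"grip":1}
    - {"dx":0.42,"dy":0.9,"dz":0.3,"ax":0.015,"ay":-0.21,"az":-0.17,"grip":1}
    - {"dx":0.42,"dy":0.9,"dz":0.3,"ax":0.015,"ay":-0.21,"az":-0.17,"grip":1}
    - {"dx":0.42,"dy":0.9,"dz":0.3,"ax":0.015,"ay":-0.21,"az":-0.17,"grip":1}
    - {"dx":0.42,"dy":0.9,"dz":0.3,"ax":0.015,"ay":-0.21,"az":-0.17,"grip":1}
    - {"dx":0.42,"dy":0.9,"dz":0.3,"ax":0.015,"ay":-0.21,"az":-0.17,"grip":1}
    - {"dx":0.42,"dy":0.9,"dz":0.3,"ax":0.015,"ay":-0.21,"az":-0.17,"grip":1}
    - {"dx":0.42,"dy":0.9,"dz":0.3,"ax":0.015,"ay":-0.21,"az":-0.17,"grip":1}
    - {"dx":0.42,"dy":0.9,"dz":0.3,"ax":0.015,"ay":-0.21,"az":-0.17,"grip":1}

```text
time_s: 1.2
position: [0.3145, -0.3509, 0.2956]
eef_rot: [[0.973, 0.147, 0.176], [0.15, -0.989, 0.0], [0.174, 0.026, -0.984]]
force: [-0.1, 0.1, -0.3]
gripper_width: 1.001
grip_force: 0.0
```

jog_arm:
  deltas:
    - {"dx":0.42,"dy":0.9,"ax":0.015,"ay":-0.21,"az":-0.17}
    - {"dx":0.42,"dy":0.9,"ax":0.015,"ay":-0.21,"az":-0.17}
    - {"dx":0.42,"dy":0.9,"ax":0.015,"ay":-0.21,"az":-0.17}
    - {"dx":0.42,"dy":0.9,"ax":0.015,"ay":-0.21,"az":-0.17}
    - {"dx":0.42,"dy":0.9,"ax":0.015,"ay":-0.21,"az":-0.17}
    - {"dx":0.42,"dy":0.9,"ax":0.015,"ay":-0.21,"az":-0.17}
    - {"dx":0.42,"dy":0.9,"ax":0.015,"ay":-0.21,"az":-0.17}
    - {"dx":0.42,"dy":0.9,"ax":0.015,"ay":-0.21,"az":-0.17}
    - {"dx":0.42,"dy":0.9,"ax":0.015,"ay":-0.21,"az":-0.17}
    - {"dx":0.42,"dy":0.9,"ax":0.015,"ay":-0.21,"az":-0.17}
    - {"dx":0.42,"dy":0.9,"ax":0.015,"ay":-0.21,"az":-0.17}
    - {"dx":0.42,"dy":0.9,"ax":0.015,"ay":-0.21,"az":-0.17}

```text
invalid input
```

```bash
python3 -c "
from h import *
off(grip+.09*n)"
```

```text
t 1.2 pos [ 0.3145 -0.3509  0.2956] dunits [10.2  21.26 -2.01] rotunits [ 0.37 -5.01 -4.13] F [-0.1  0.1 -0.3] grip 1.0007584266180536 0.0 q [-67.7 -19.3 112.6   9.4  83.   12.8]
```

jog_arm:
  deltas:
    - {"dx":0.42,"dy":0.89,"dz":0,"ax":0.015,"ay":-0.21,"az":-0.17,"grip":1}
    - {"dx":0.42,"dy":0.89,"dz":0,"ax":0.015,"ay":-0.21,"az":-0.17,"grip":1}
    - {"dx":0.42,"dy":0.89,"dz":0,"ax":0.015,"ay":-0.21,"az":-0.17,"grip":1}
    - {"dx":0.42,"dy":0.89,"dz":0,"ax":0.015,"ay":-0.21,"az":-0.17,"grip":1}
    - {"dx":0.42,"dy":0.89,"dz":0,"ax":0.015,"ay":-0.21,"az":-0.17,"grip":1}
    - {"dx":0.42,"dy":0.89,"dz":0,"ax":0.015,"ay":-0.21,"az":-0.17,"grip":1}
    - {"dx":0.42,"dy":0.89,"dz":0,"ax":0.015,"ay":-0.21,"az":-0.17,"grip":1}
    - {"dx":0.42,"dy":0.89,"dz":0,"ax":0.015,"ay":-0.21,"az":-0.17,"grip":1}
    - {"dx":0.42,"dy":0.89,"dz":0,"ax":0.015,"ay":-0.21,"az":-0.17,"grip":1}
    - {"dx":0.42,"dy":0.89,"dz":0,"ax":0.015,"ay":-0.21,"az":-0.17,"grip":1}
    - {"dx":0.42,"dy":0.89,"dz":0,"ax":0.015,"ay":-0.21,"az":-0.17,"grip":1}
    - {"dx":0.42,"dy":0.89,"dz":0,"ax":0.015,"ay":-0.21,"az":-0.17,"grip":1}

```text
time_s: 2.2
position: [0.4404, -0.084, 0.2954]
eef_rot: [[0.939, 0.0, 0.344], [0.01, -1.0, -0.025], [0.344, 0.027, -0.938]]
force: [-0.2, 0.0, 0.3]
gripper_width: 1.001
grip_force: 0.0
```

jog_arm:
  deltas:
    - {"dx":0.42,"dy":0.89,"dz":0,"ax":0.015,"ay":-0.21,"az":-0.17,"grip":1}
    - {"dx":0.42,"dy":0.89,"dz":0,"ax":0.015,"ay":-0.21,"az":-0.17,"grip":1}
    - {"dx":0.42,"dy":0.89,"dz":0,"ax":0.015,"ay":-0.21,"az":-0.17,"grip":1}
    - {"dx":0.42,"dy":0.89,"dz":0,"ax":0.015,"ay":-0.21,"az":-0.17,"grip":1}
    - {"dx":0.42,"dy":0.89,"dz":0,"ax":0.015,"ay":-0.21,"az":-0.17,"grip":1}
    - {"dx":0.42,"dy":0.89,"dz":0,"ax":0.015,"ay":-0.21,"az":-0.17,"grip":1}
    - {"dx":0.42,"dy":0.89,"dz":0,"ax":0.015,"ay":-0.21,"az":-0.17,"grip":1}
    - {"dx":0.42,"dy":0.89,"dz":0,"ax":0.015,"ay":-0.21,"az":-0.17,"grip":1}
    - {"dx":0.42,"dy":0.89,"dz":0,"ax":0.015,"ay":-0.21,"az":-0.17,"grip":1}
    - {"dx":0.42,"dy":0.89,"dz":0,"ax":0.015,"ay":-0.21,"az":-0.17,"grip":1}
    - {"dx":0.42,"dy":0.89,"dz":0,"ax":0.015,"ay":-0.21,"az":-0.17,"grip":1}
    - {"dx":0.42,"dy":0.89,"dz":0,"ax":0.015,"ay":-0.21,"az":-0.17,"grip":1}

```text
time_s: 3.2
position: [0.5664, 0.1832, 0.2952]
eef_rot: [[0.856, -0.144, 0.496], [-0.124, -0.99, -0.074], [0.502, 0.002, -0.865]]
force: [0.4, -1.5, -0.2]
gripper_width: 1.0
grip_force: 0.0
```

```bash
python3 -c "
from h import *
off(grip+.09*n)
im=vision.read_camera('scene')[:,:,::-1];cv2.imwrite('pics/s2.png',cv2.resize(im[110:260,150:350],(800,600),interpolation=cv2.INTER_CUBIC))"
```

```text
t 3.2 pos [0.5664 0.1832 0.2952] dunits [ 0.12 -0.1  -2.  ] rotunits [ 0.03  0.02 -0.06] F [ 0.4 -1.5 -0.2] grip 0.9998422784735913 0.0 q [ 11.7 -12.9 111.  -12.3  54.  114.8]
```

View pics/s2.png

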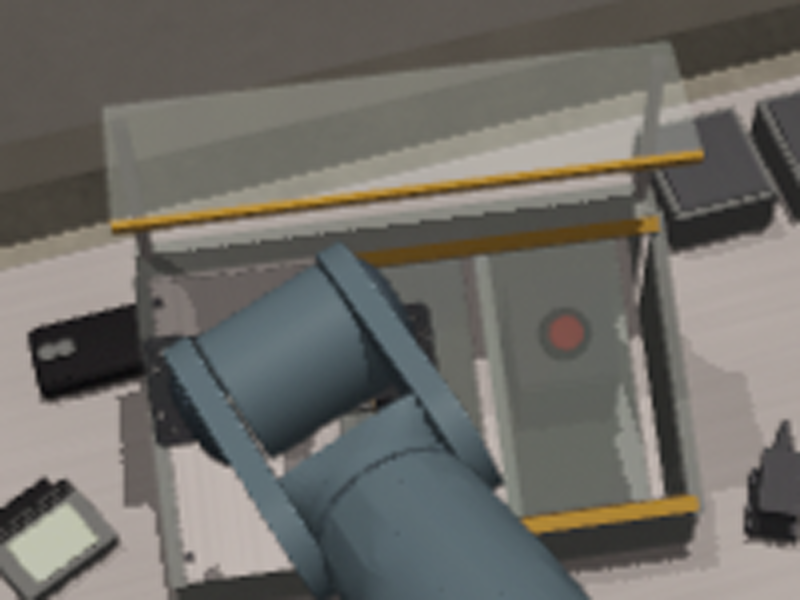

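The arm hides the crank in this view, and the calculated pose error is small. I'll descend to the pregrasp, then along -n.

jog_arm:
  deltas:
    - {"dx":0.04,"dy":-0.03,"dz":-0.6,"ax":0.03,"ay":0.02,"az":-0.06,"grip":1}
    - {"dx":0.04,"dy":-0.03,"dz":-0.7,"ax":0,"ay":0,"az":0,"grip":1}
    - {"dx":0.04,"dy":-0.04,"dz":-0.7,"ax":0,"ay":0,"az":0,"grip":1}
    - {"dx":0,"dy":0,"dz":0,"ax":0,"ay":0,"az":0,"grip":1}
    - {"dx":0.265,"dy":-0.04,"dz":-0.464,"ax":0,"ay":0,"az":0,"grip":1}
    - {"dx":0.265,"dy":-0.04,"dz":-0.464,"ax":0,"ay":0,"az":0,"grip":1}
    - {"dx":0.265,"dy":-0.04,"dz":-0.464,"ax":0,"ay":0,"az":0,"grip":1}
    - {"dx":0.265,"dy":-0.04,"dz":-0.464,"ax":0,"ay":0,"az":0,"grip":1}
    - {"dx":0,"dy":0,"dz":0,"ax":0,"ay":0,"az":0,"grip":1}

```text
time_s: 4.0
position: [0.5953, 0.1746, 0.1972]
eef_rot: [[0.858, -0.149, 0.491], [-0.128, -0.989, -0.075], [0.497, 0.001, -0.868]]
force: [-0.0, -0.8, -0.3]
gripper_width: 1.002
grip_force: 0.0
```

```bash
python3 -c "
from h import *
off(grip-.017*n)
im=vision.read_camera('top')[:,:,::-1];cv2.imwrite('pics/t2.png',cv2.resize(im[120:246,180:348],(800,600),interpolation=cv2.INTER_CUBIC))"
```

```text
t 4.0 pos [0.5953 0.1746 0.1972] dunits [ 1.08 -0.08 -1.78] rotunits [ 0.01 -0.05  0.01] F [-0.  -0.8 -0.3] grip 1.001872599705032 0.0 q [ 10.1  -4.  113.5 -13.6  42.9 116.3]
```

View pics/t2.png

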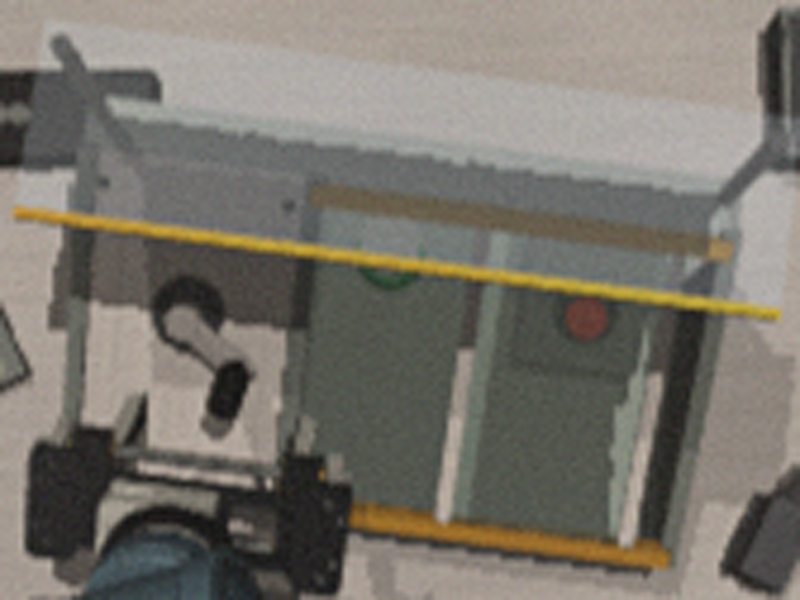

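The top view shows the fingers, at (130,420) and (305,430), straddling the grip at (225,400). I'll go down the rest of the way and close.

jog_arm:
  deltas:
    - {"dx":0.27,"dy":-0.02,"dz":-0.445,"ax":0,"ay":-0.05,"az":0,"grip":1}
    - {"dx":0.27,"dy":-0.02,"dz":-0.445,"ax":0,"ay":0,"az":0,"grip":1}
    - {"dx":0.27,"dy":-0.02,"dz":-0.445,"ax":0,"ay":0,"az":0,"grip":1}
    - {"dx":0.27,"dy":-0.02,"dz":-0.445,"ax":0,"ay":0,"az":0,"grip":1}
    - {"dx":0,"dy":0,"dz":0,"ax":0,"ay":0,"az":0,"grip":0.5}
    - {"dx":0,"dy":0,"dz":0,"ax":0,"ay":0,"az":0,"grip":0.4}
    - {"dx":0,"dy":0,"dz":0,"ax":0,"ay":0,"az":0,"grip":0.3}
    - {"dx":0,"dy":0,"dz":0,"ax":0,"ay":0,"az":0,"grip":0.1}
    - {"dx":0,"dy":0,"dz":0,"ax":0,"ay":0,"az":0,"grip":0}
    - {"dx":0,"dy":0,"dz":0,"ax":0,"ay":0,"az":0,"grip":0}
    - {"dx":0,"dy":0,"dz":0,"ax":0,"ay":0,"az":0,"grip":0}
    - {"dx":0,"dy":0,"dz":0,"ax":0,"ay":0,"az":0,"grip":0}
  newtons: 20

```text
time_s: 5.05
position: [0.6227, 0.1734, 0.1548]
eef_rot: [[0.855, -0.148, 0.498], [-0.128, -0.989, -0.074], [0.503, -0.001, -0.864]]
force: [-1.0, 0.9, -0.4]
gripper_width: 0.471
grip_force: 0.0
```

```bash
python3 -c "
from h import *
off(grip-.017*n)"
```

```text
t 5.05 pos [0.6227 0.1734 0.1548] dunits [-0.01 -0.03 -0.09] rotunits [-0.    0.05 -0.  ] F [-1.   0.9 -0.4] grip 0.4714170862994862 0.0 q [  9.4   2.5 112.  -14.7  37.4 117.3]
```

jog_arm:
  deltas:
    - {"dx":0,"dy":-0.02,"dz":-0.06,"ax":0,"ay":0.05,"az":0,"grip":0}
    - {"dx":0,"dy":0,"dz":0,"ax":0,"ay":0,"az":0,"grip":0}
    - {"dx":0,"dy":0,"dz":0,"ax":0,"ay":0,"az":0,"grip":0}
    - {"dx":0,"dy":0,"dz":0,"ax":0,"ay":0,"az":0,"grip":0}
    - {"dx":0,"dy":0,"dz":0,"ax":0,"ay":0,"az":0,"grip":0}
    - {"dx":0,"dy":0,"dz":0,"ax":0,"ay":0,"az":0,"grip":0}
    - {"dx":0,"dy":0,"dz":0,"ax":0,"ay":0,"az":0,"grip":0}
    - {"dx":0,"dy":0,"dz":0,"ax":0,"ay":0,"az":0,"grip":0}

```text
time_s: 5.72
position: [0.6226, 0.1726, 0.1529]
eef_rot: [[0.857, -0.148, 0.494], [-0.128, -0.989, -0.074], [0.499, 0.001, -0.866]]
force: [-1.0, -1.7, -0.2]
gripper_width: 0.224
grip_force: 20.0
```

```bash
cat >>h.py <<'E'
# winding: rows of step rad clockwise about n around `axis` from present angle
def wind(step,N,ax=axis):
    from cell import sensors
    p=sensors.state()['position'];g=np.array(p)+.017*n;r=g-ax;a=np.arctan2(r@yc,r@u)
    print('alpha',a,'rad',np.hypot(r@yc,r@u),'h',r@n)
    pt=lambda k:ax+.045*(np.cos(a-step*k)*u+np.sin(a-step*k)*yc)-.017*n
    prev=np.array(p)+0
    for k in range(1,N+1):
        d=(pt(k)-prev)/.025;prev=pt(k);print('{"dx": %.2f, "dy": %.2f, "dz": %.2f}'%tuple(d))
E
python3 -c "
from h import *
off(grip-.017*n);wind(.15,12)"
```

```text
t 5.7167 pos [0.6226 0.1726 0.1529] dunits [-0.01  0.01 -0.01] rotunits [ 0.01 -0.01  0.  ] F [-1.  -1.7 -0.2] grip 0.22395828597075984 19.999537599517225 q [  9.3   2.7 111.9 -14.6  37.5 117.2]
alpha -2.204176002011376 rad 0.04488696763460382 h -0.0008267711133273463
{"dx": -0.17, "dy": 0.20, "dz": -0.08}
{"dx": -0.12, "dy": 0.22, "dz": -0.09}
{"dx": -0.09, "dy": 0.24, "dz": -0.07}
{"dx": -0.06, "dy": 0.26, "dz": -0.05}
{"dx": -0.02, "dy": 0.27, "dz": -0.03}
{"dx": 0.01, "dy": 0.27, "dz": -0.02}
{"dx": 0.05, "dy": 0.27, "dz": 0.01}
{"dx": 0.08, "dy": 0.26, "dz": 0.03}
{"dx": 0.11, "dy": 0.24, "dz": 0.04}
{"dx": 0.14, "dy": 0.22, "dz": 0.06}
{"dx": 0.17, "dy": 0.19, "dz": 0.08}
{"dx": 0.19, "dy": 0.16, "dz": 0.10}
```

jog_arm:
  deltas:
    - {"dx":-0.17,"dy":0.2,"dz":-0.08,"ax":0,"ay":0,"az":0,"grip":0}
    - {"dx":-0.12,"dy":0.22,"dz":-0.09,"ax":0,"ay":0,"az":0,"grip":0}
    - {"dx":-0.09,"dy":0.24,"dz":-0.07,"ax":0,"ay":0,"az":0,"grip":0}
    - {"dx":-0.06,"dy":0.26,"dz":-0.05,"ax":0,"ay":0,"az":0,"grip":0}
    - {"dx":-0.02,"dy":0.27,"dz":-0.03,"ax":0,"ay":0,"az":0,"grip":0}
    - {"dx":0.01,"dy":0.27,"dz":-0.02,"ax":0,"ay":0,"az":0,"grip":0}

```text
time_s: 6.22
position: [0.612, 0.2088, 0.1439]
eef_rot: [[0.856, -0.148, 0.495], [-0.127, -0.989, -0.075], [0.501, 0.001, -0.866]]
force: [9.4, -5.2, -7.0]
gripper_width: 0.227
grip_force: 20.0
```

```bash
python3 -c "
from h import *
off(grip-.017*n);wind(.15,12)"
```

```text
t 6.2167 pos [0.612  0.2088 0.1439] dunits [ 0.42 -1.44  0.35] rotunits [ 0.02  0.01 -0.  ] F [ 9.4 -5.2 -7. ] grip 0.22671926238505302 19.995803585043177 q [ 13.5   4.1 111.6 -18.   37.5 123.8]
alpha -3.0988956545601343 rad 0.04486853020805036 h -0.000706826165817445
{"dx": 0.03, "dy": 0.27, "dz": 0.03}
{"dx": 0.08, "dy": 0.26, "dz": 0.02}
{"dx": 0.11, "dy": 0.24, "dz": 0.04}
{"dx": 0.14, "dy": 0.22, "dz": 0.06}
{"dx": 0.17, "dy": 0.19, "dz": 0.08}
{"dx": 0.19, "dy": 0.16, "dz": 0.10}
{"dx": 0.21, "dy": 0.13, "dz": 0.11}
{"dx": 0.22, "dy": 0.09, "dz": 0.12}
{"dx": 0.23, "dy": 0.06, "dz": 0.13}
{"dx": 0.23, "dy": 0.02, "dz": 0.13}
{"dx": 0.23, "dy": -0.02, "dz": 0.13}
{"dx": 0.23, "dy": -0.06, "dz": 0.13}
```

```bash
cat >>h.py <<'E'
def rows(a,step,N):
    pt=lambda k:.045*(np.cos(a-step*k)*u+np.sin(a-step*k)*yc)/.025
    print('\n'.join('%.3f %.3f %.3f'%tuple(pt(k)-pt(k-1)) for k in range(1,N+1)))
def chk():
    from cell import sensors
    s=sensors.state();r=s['position']+.017*n-axis;F=s['force'];a=np.arctan2(r@yc,r@u);er=np.cos(a)*u+np.sin(a)*yc
    print('t',s['time_s'],'alpha',a.round(3),'R',np.hypot(r@yc,r@u).round(4),'h',(r@n).round(4),'F r,cw,n',F@er.round(1),-F@np.cross(n,er),F@n,'w',s['gripper_width'],s['joint_pos'].round(1))
E
python3 -c "
from h import *
chk();rows(-3.104,.15,42)"
```

```text
t 6.2167 alpha -3.099 R 0.0449 h -0.0007 F r,cw,n -5.529440341842678 -3.9186357921730908 -11.098500738449511 w 0.22671926238505302 [ 13.5   4.1 111.6 -18.   37.5 123.8]
0.048 0.265 0.005
0.082 0.256 0.025
0.114 0.240 0.045
0.143 0.220 0.063
0.170 0.194 0.080
0.192 0.164 0.096
0.210 0.130 0.109
0.223 0.093 0.119
0.231 0.055 0.127
0.234 0.015 0.133
0.232 -0.026 0.135
0.225 -0.065 0.134
0.212 -0.104 0.130
0.195 -0.140 0.123
0.174 -0.172 0.114
0.148 -0.201 0.102
0.119 -0.226 0.087
0.088 -0.245 0.071
0.054 -0.259 0.053
0.020 -0.267 0.034
-0.016 -0.269 0.014
-0.050 -0.265 -0.006
-0.084 -0.255 -0.026
-0.116 -0.239 -0.046
-0.145 -0.218 -0.064
-0.171 -0.192 -0.081
-0.193 -0.162 -0.096
-0.211 -0.128 -0.109
-0.224 -0.091 -0.120
-0.232 -0.052 -0.128
-0.234 -0.012 -0.133
-0.232 0.028 -0.135
-0.224 0.068 -0.134
-0.212 0.106 -0.130
-0.194 0.141 -0.123
-0.172 0.174 -0.113
-0.146 0.203 -0.101
-0.117 0.227 -0.086
-0.086 0.246 -0.070
-0.052 0.259 -0.052
-0.018 0.267 -0.033
0.018 0.269 -0.013
```

jog_arm:
  deltas:
    - {"dx":0.064,"dy":0.263,"dz":-0.023,"ax":0,"ay":0,"az":0,"grip":0}
    - {"dx":0.082,"dy":0.256,"dz":0.025,"ax":0,"ay":0,"az":0,"grip":0}
    - {"dx":0.114,"dy":0.24,"dz":0.045,"ax":0,"ay":0,"az":0,"grip":0}
    - {"dx":0.143,"dy":0.22,"dz":0.063,"ax":0,"ay":0,"az":0,"grip":0}
    - {"dx":0.17,"dy":0.194,"dz":0.08,"ax":0,"ay":0,"az":0,"grip":0}
    - {"dx":0.192,"dy":0.164,"dz":0.096,"ax":0,"ay":0,"az":0,"grip":0}
    - {"dx":0.21,"dy":0.13,"dz":0.109,"ax":0,"ay":0,"az":0,"grip":0}
    - {"dx":0.223,"dy":0.093,"dz":0.119,"ax":0,"ay":0,"az":0,"grip":0}

```text
time_s: 6.88
position: [0.6408, 0.2478, 0.1567]
eef_rot: [[0.858, -0.149, 0.492], [-0.128, -0.989, -0.076], [0.497, 0.003, -0.868]]
force: [-2.7, -5.4, 1.1]
gripper_width: 0.225
grip_force: 20.0
```

```bash
python3 -c "
from h import *
chk()"
```

```text
t 6.8833 alpha 2.001 R 0.0449 h -0.0009 F r,cw,n -5.114415654442347 -3.3343228125071582 1.8933779505522685 w 0.22547110249503896 [ 16.8   8.9 104.8 -19.2  40.6 127.1]
```

jog_arm:
  deltas:
    - {"dx":0.231,"dy":0.055,"dz":0.127,"ax":0,"ay":0,"az":0,"grip":0}
    - {"dx":0.234,"dy":0.015,"dz":0.133,"ax":0,"ay":0,"az":0,"grip":0}
    - {"dx":0.232,"dy":-0.026,"dz":0.135,"ax":0,"ay":0,"az":0,"grip":0}
    - {"dx":0.225,"dy":-0.065,"dz":0.134,"ax":0,"ay":0,"az":0,"grip":0}
    - {"dx":0.212,"dy":-0.104,"dz":0.13,"ax":0,"ay":0,"az":0,"grip":0}
    - {"dx":0.195,"dy":-0.14,"dz":0.123,"ax":0,"ay":0,"az":0,"grip":0}
    - {"dx":0.174,"dy":-0.172,"dz":0.114,"ax":0,"ay":0,"az":0,"grip":0}
    - {"dx":0.148,"dy":-0.201,"dz":0.102,"ax":0,"ay":0,"az":0,"grip":0}
    - {"dx":0.119,"dy":-0.226,"dz":0.087,"ax":0,"ay":0,"az":0,"grip":0}
    - {"dx":0.088,"dy":-0.245,"dz":0.071,"ax":0,"ay":0,"az":0,"grip":0}

```text
time_s: 7.72
position: [0.688, 0.2208, 0.1862]
eef_rot: [[0.857, -0.147, 0.494], [-0.128, -0.989, -0.073], [0.5, -0.001, -0.866]]
force: [-1.3, 3.2, -3.4]
gripper_width: 0.227
grip_force: 20.0
```

```bash
python3 -c "
from h import *
chk()"
```

```text
t 7.7167 alpha 0.487 R 0.0452 h -0.0008 F r,cw,n -1.0865318750915156 -4.1497104878414115 -2.075202213647465 w 0.2267187752123486 [ 12.9  10.7  99.4 -15.5  42.7 120.2]
```

Forces are small, so I'll continue.

jog_arm:
  deltas:
    - {"dx":0.054,"dy":-0.259,"dz":0.053,"ax":0,"ay":0,"az":0,"grip":0}
    - {"dx":0.02,"dy":-0.267,"dz":0.034,"ax":0,"ay":0,"az":0,"grip":0}
    - {"dx":-0.016,"dy":-0.269,"dz":0.014,"ax":0,"ay":0,"az":0,"grip":0}
    - {"dx":-0.05,"dy":-0.265,"dz":-0.006,"ax":0,"ay":0,"az":0,"grip":0}
    - {"dx":-0.084,"dy":-0.255,"dz":-0.026,"ax":0,"ay":0,"az":0,"grip":0}
    - {"dx":-0.116,"dy":-0.239,"dz":-0.046,"ax":0,"ay":0,"az":0,"grip":0}
    - {"dx":-0.145,"dy":-0.218,"dz":-0.064,"ax":0,"ay":0,"az":0,"grip":0}
    - {"dx":-0.171,"dy":-0.192,"dz":-0.081,"ax":0,"ay":0,"az":0,"grip":0}
    - {"dx":-0.193,"dy":-0.162,"dz":-0.096,"ax":0,"ay":0,"az":0,"grip":0}
    - {"dx":-0.211,"dy":-0.128,"dz":-0.109,"ax":0,"ay":0,"az":0,"grip":0}
    - {"dx":-0.224,"dy":-0.091,"dz":-0.12,"ax":0,"ay":0,"az":0,"grip":0}
    - {"dx":-0.232,"dy":-0.052,"dz":-0.128,"ax":0,"ay":0,"az":0,"grip":0}

```text
time_s: 8.72
position: [0.6539, 0.1602, 0.172]
eef_rot: [[0.856, -0.148, 0.496], [-0.128, -0.989, -0.073], [0.502, -0.001, -0.865]]
force: [8.0, 6.3, -8.3]
gripper_width: 0.229
grip_force: 20.0
```

```bash
python3 -c "
from h import *
chk();rows(-7.604,.15,36)"
```

```text
t 8.7167 alpha -1.317 R 0.0453 h -0.0007 F r,cw,n -6.345891522238641 -3.7324093990190894 -10.691371410210476 w 0.22941471204415734 [  7.4   4.5 107.8 -12.5  39.2 113.7]
-0.234 -0.012 -0.133
-0.232 0.028 -0.135
-0.224 0.068 -0.134
-0.212 0.106 -0.130
-0.194 0.141 -0.123
-0.172 0.174 -0.113
-0.146 0.203 -0.101
-0.117 0.227 -0.086
-0.086 0.246 -0.070
-0.052 0.259 -0.052
-0.018 0.267 -0.033
0.018 0.269 -0.013
0.052 0.265 0.007
0.086 0.254 0.027
0.118 0.238 0.047
0.147 0.217 0.065
0.172 0.191 0.082
0.194 0.160 0.097
0.212 0.126 0.110
0.224 0.089 0.120
0.232 0.050 0.128
0.234 0.010 0.133
0.232 -0.030 0.135
0.224 -0.070 0.134
0.211 -0.108 0.129
0.193 -0.143 0.122
0.171 -0.176 0.113
0.145 -0.204 0.100
0.116 -0.228 0.086
0.084 -0.247 0.069
0.050 -0.260 0.051
0.016 -0.267 0.032
-0.020 -0.269 0.012
-0.054 -0.264 -0.008
-0.088 -0.253 -0.028
-0.119 -0.237 -0.048
```

jog_arm:
  deltas:
    - {"dx":-0.224,"dy":-0.013,"dz":-0.15,"ax":0,"ay":0,"az":0,"grip":0}
    - {"dx":-0.232,"dy":0.028,"dz":-0.135,"ax":0,"ay":0,"az":0,"grip":0}
    - {"dx":-0.224,"dy":0.068,"dz":-0.134,"ax":0,"ay":0,"az":0,"grip":0}
    - {"dx":-0.212,"dy":0.106,"dz":-0.13,"ax":0,"ay":0,"az":0,"grip":0}
    - {"dx":-0.194,"dy":0.141,"dz":-0.123,"ax":0,"ay":0,"az":0,"grip":0}
    - {"dx":-0.172,"dy":0.174,"dz":-0.113,"ax":0,"ay":0,"az":0,"grip":0}
    - {"dx":-0.146,"dy":0.203,"dz":-0.101,"ax":0,"ay":0,"az":0,"grip":0}
    - {"dx":-0.117,"dy":0.227,"dz":-0.086,"ax":0,"ay":0,"az":0,"grip":0}

```text
time_s: 9.38
position: [0.6163, 0.1822, 0.1485]
eef_rot: [[0.856, -0.148, 0.496], [-0.127, -0.989, -0.077], [0.502, 0.003, -0.865]]
force: [4.8, -3.3, -3.3]
gripper_width: 0.23
grip_force: 20.0
```

```bash
python3 -c "
from h import *
chk()"
```

```text
t 9.3833 alpha -2.48 R 0.0449 h -0.0008 F r,cw,n -0.8374957827112438 -3.8165053738393424 -5.481701992938921 w 0.2301915613610178 [ 10.6   2.8 112.4 -16.   37.2 119.5]
```

jog_arm:
  deltas:
    - {"dx":-0.08,"dy":0.246,"dz":-0.08,"ax":0,"ay":0,"az":0,"grip":0}
    - {"dx":-0.052,"dy":0.259,"dz":-0.052,"ax":0,"ay":0,"az":0,"grip":0}
    - {"dx":-0.018,"dy":0.267,"dz":-0.033,"ax":0,"ay":0,"az":0,"grip":0}
    - {"dx":0.018,"dy":0.269,"dz":-0.013,"ax":0,"ay":0,"az":0,"grip":0}
    - {"dx":0.052,"dy":0.265,"dz":0.007,"ax":0,"ay":0,"az":0,"grip":0}
    - {"dx":0.086,"dy":0.254,"dz":0.027,"ax":0,"ay":0,"az":0,"grip":0}
    - {"dx":0.118,"dy":0.238,"dz":0.047,"ax":0,"ay":0,"az":0,"grip":0}
    - {"dx":0.147,"dy":0.217,"dz":0.065,"ax":0,"ay":0,"az":0,"grip":0}
    - {"dx":0.172,"dy":0.191,"dz":0.082,"ax":0,"ay":0,"az":0,"grip":0}
    - {"dx":0.194,"dy":0.16,"dz":0.097,"ax":0,"ay":0,"az":0,"grip":0}
    - {"dx":0.212,"dy":0.126,"dz":0.11,"ax":0,"ay":0,"az":0,"grip":0}
    - {"dx":0.224,"dy":0.089,"dz":0.12,"ax":0,"ay":0,"az":0,"grip":0}

```text
time_s: 10.38
position: [0.6428, 0.2485, 0.1577]
eef_rot: [[0.857, -0.148, 0.494], [-0.127, -0.989, -0.076], [0.499, 0.002, -0.866]]
force: [-5.6, -7.2, 6.0]
gripper_width: 0.228
grip_force: 20.0
```

```bash
python3 -c "
from h import *
chk()
im=vision.read_camera('top')[:,:,::-1];cv2.imwrite('pics/t3.png',cv2.resize(im[120:246,180:348],(800,600),interpolation=cv2.INTER_CUBIC))"
```

```text
t 10.3833 alpha 1.949 R 0.045 h -0.001 F r,cw,n -7.310203163760578 -3.7572623343884537 7.398166938159372 w 0.22774814122554435 [ 16.8   9.  104.5 -19.3  40.6 127.1]
```

View pics/t3.png

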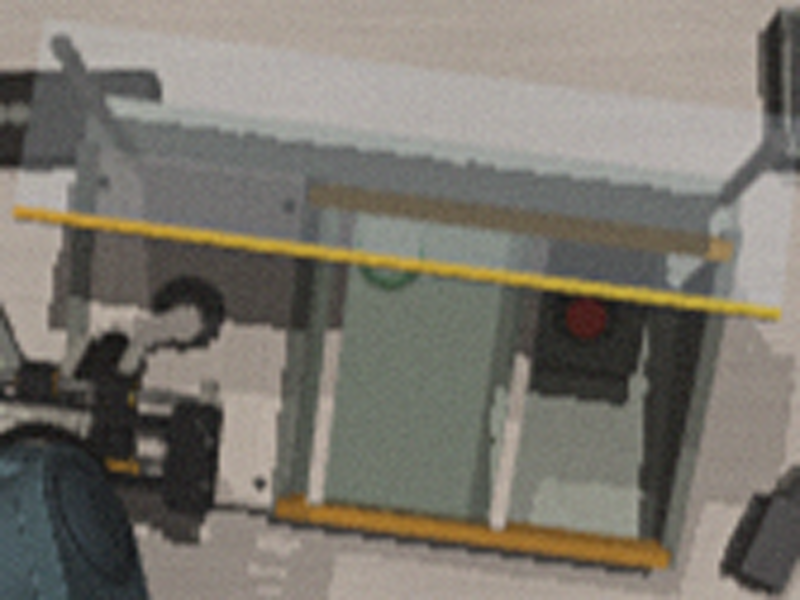

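The door's left strip has moved from (467,400) to (328,400), about 87 mm, so about 2.8 rad remains.

jog_arm:
  deltas:
    - {"dx":0.226,"dy":0.05,"dz":0.138,"ax":0,"ay":0,"az":0,"grip":0}
    - {"dx":0.234,"dy":0.01,"dz":0.133,"ax":0,"ay":0,"az":0,"grip":0}
    - {"dx":0.232,"dy":-0.03,"dz":0.135,"ax":0,"ay":0,"az":0,"grip":0}
    - {"dx":0.224,"dy":-0.07,"dz":0.134,"ax":0,"ay":0,"az":0,"grip":0}
    - {"dx":0.211,"dy":-0.108,"dz":0.129,"ax":0,"ay":0,"az":0,"grip":0}
    - {"dx":0.193,"dy":-0.143,"dz":0.122,"ax":0,"ay":0,"az":0,"grip":0}
    - {"dx":0.171,"dy":-0.176,"dz":0.113,"ax":0,"ay":0,"az":0,"grip":0}
    - {"dx":0.145,"dy":-0.204,"dz":0.1,"ax":0,"ay":0,"az":0,"grip":0}
    - {"dx":0.116,"dy":-0.228,"dz":0.086,"ax":0,"ay":0,"az":0,"grip":0}
    - {"dx":0.084,"dy":-0.247,"dz":0.069,"ax":0,"ay":0,"az":0,"grip":0}
    - {"dx":0.05,"dy":-0.26,"dz":0.051,"ax":0,"ay":0,"az":0,"grip":0}
    - {"dx":0.016,"dy":-0.267,"dz":0.032,"ax":0,"ay":0,"az":0,"grip":0}

```text
time_s: 11.43
position: [0.6901, 0.2088, 0.1883]
eef_rot: [[0.857, -0.146, 0.495], [-0.128, -0.989, -0.071], [0.5, -0.003, -0.866]]
force: [-2.9, 4.2, 1.0]
gripper_width: 0.228
grip_force: 20.0
```

```bash
python3 -c "
from h import *
chk();rows(-12.404,.08,24)
im=vision.read_camera('top')[:,:,::-1];cv2.imwrite('pics/t4.png',cv2.resize(im[120:246,180:348],(800,600),interpolation=cv2.INTER_CUBIC))"
```

```text
t 11.4333 alpha 0.214 R 0.0453 h -0.0009 F r,cw,n -1.6380281661681466 -4.130564214664874 2.6024610446021126 w 0.2282626850049355 [ 11.6  10.2  99.7 -14.5  42.5 118.4]
-0.006 -0.144 0.009
-0.016 -0.143 0.003
-0.026 -0.142 -0.003
-0.036 -0.139 -0.008
-0.045 -0.136 -0.014
-0.054 -0.132 -0.020
-0.063 -0.127 -0.025
-0.072 -0.121 -0.031
-0.080 -0.115 -0.036
-0.087 -0.107 -0.041
-0.094 -0.099 -0.045
-0.100 -0.091 -0.049
-0.106 -0.082 -0.053
-0.111 -0.072 -0.057
-0.115 -0.062 -0.060
-0.119 -0.051 -0.063
-0.121 -0.040 -0.066
-0.123 -0.029 -0.068
-0.125 -0.018 -0.070
-0.125 -0.006 -0.071
-0.125 0.005 -0.072
-0.124 0.017 -0.072
-0.122 0.028 -0.072
-0.119 0.039 -0.071
```

jog_arm:
  deltas:
    - {"dx":-0.006,"dy":-0.144,"dz":0.009,"ax":0,"ay":0,"az":0,"grip":0}
    - {"dx":-0.016,"dy":-0.143,"dz":0.003,"ax":0,"ay":0,"az":0,"grip":0}
    - {"dx":-0.026,"dy":-0.142,"dz":-0.003,"ax":0,"ay":0,"az":0,"grip":0}
    - {"dx":-0.036,"dy":-0.139,"dz":-0.008,"ax":0,"ay":0,"az":0,"grip":0}
    - {"dx":-0.045,"dy":-0.136,"dz":-0.014,"ax":0,"ay":0,"az":0,"grip":0}
    - {"dx":-0.054,"dy":-0.132,"dz":-0.02,"ax":0,"ay":0,"az":0,"grip":0}
    - {"dx":-0.063,"dy":-0.127,"dz":-0.025,"ax":0,"ay":0,"az":0,"grip":0}

```text
time_s: 12.07
position: [0.6856, 0.1919, 0.1875]
eef_rot: [[0.852, -0.142, 0.503], [-0.132, -0.99, -0.056], [0.506, -0.018, -0.862]]
force: [12.7, 39.6, -9.5]
gripper_width: 0.322
grip_force: 19.9
```

```bash
python3 -c "
from h import *
chk()"
```

```text
t 12.0667 alpha -0.182 R 0.043 h -0.0006 F r,cw,n -6.500896483368852 -40.526753879652695 -11.57397887061494 w 0.32194565348091214 [  9.7   8.4 101.9 -12.4  40.9 115.5]
```

The force jumped to 40 N clockwise, so the stop is reached. I'll back off the overshoot in small steps.

jog_arm:
  deltas:
    - {"dx":0.063,"dy":0.127,"dz":0.025,"ax":0,"ay":0,"az":0,"grip":0}
    - {"dx":0.054,"dy":0.132,"dz":0.02,"ax":0,"ay":0,"az":0,"grip":0}
    - {"dx":0,"dy":0,"dz":0,"ax":0,"ay":0,"az":0,"grip":0}

```text
time_s: 12.32
position: [0.6873, 0.1967, 0.1879]
eef_rot: [[0.855, -0.143, 0.499], [-0.129, -0.99, -0.061], [0.502, -0.012, -0.865]]
force: [5.0, 27.7, -5.0]
gripper_width: 0.23
grip_force: 20.0
```

```bash
python3 -c "
from h import *
chk()"
```

```text
t 12.3167 alpha -0.066 R 0.0433 h -0.0007 F r,cw,n -4.070630550267522 -27.92156140739654 -4.783795567374183 w 0.23015461322062652 [ 10.3   9.  101.1 -13.   41.6 116.3]
```

jog_arm:
  deltas:
    - {"dx":0.045,"dy":0.136,"dz":0.014,"ax":0,"ay":0,"az":0,"grip":0}
    - {"dx":0.022,"dy":0.083,"dz":0.005,"ax":0,"ay":0,"az":0,"grip":0}
    - {"dx":0,"dy":0,"dz":0,"ax":0,"ay":0,"az":0,"grip":0}

```text
time_s: 12.57
position: [0.6876, 0.1973, 0.1878]
eef_rot: [[0.858, -0.146, 0.493], [-0.128, -0.989, -0.07], [0.498, -0.003, -0.867]]
force: [-6.1, 9.9, 1.4]
gripper_width: 0.229
grip_force: 20.0
```

```bash
python3 -c "
from h import *
chk()"
```

```text
t 12.5667 alpha -0.049 R 0.0435 h -0.0009 F r,cw,n -6.184873051899048 -8.543277745200168 4.971395001240909 w 0.22930981240506287 [ 10.6   9.4 100.7 -13.7  42.2 116.9]
```

jog_arm:
  deltas:
    - {"dx":0,"dy":0,"dz":0,"ax":0,"ay":0,"az":0,"grip":0.6}
    - {"dx":0,"dy":0,"dz":0,"ax":0,"ay":0,"az":0,"grip":0.6}
    - {"dx":0,"dy":0,"dz":0,"ax":0,"ay":0,"az":0,"grip":0.6}
    - {"dx":0,"dy":0,"dz":0,"ax":0,"ay":0,"az":0,"grip":0.6}
    - {"dx":0,"dy":0,"dz":0,"ax":0,"ay":0,"az":0,"grip":0.6}
    - {"dx":0,"dy":0,"dz":0,"ax":0,"ay":0,"az":0,"grip":0.6}
    - {"dx":0,"dy":0,"dz":0,"ax":0,"ay":0,"az":0,"grip":0.6}
    - {"dx":0,"dy":0,"dz":0,"ax":0,"ay":0,"az":0,"grip":0.6}

```text
time_s: 13.23
position: [0.6886, 0.1944, 0.1883]
eef_rot: [[0.857, -0.148, 0.494], [-0.128, -0.989, -0.074], [0.5, 0.0, -0.866]]
force: [0.2, 0.2, 0.3]
gripper_width: 0.602
grip_force: 0.0
```

jog_arm:
  deltas:
    - {"dx":-0.198,"dy":0.03,"dz":0.346,"ax":0,"ay":0,"az":0,"grip":0.6}
    - {"dx":-0.198,"dy":0.03,"dz":0.346,"ax":0,"ay":0,"az":0,"grip":0.6}
    - {"dx":-0.198,"dy":0.03,"dz":0.346,"ax":0,"ay":0,"az":0,"grip":0.6}
    - {"dx":-0.198,"dy":0.03,"dz":0.346,"ax":0,"ay":0,"az":0,"grip":0.6}
    - {"dx":-0.198,"dy":0.03,"dz":0.346,"ax":0,"ay":0,"az":0,"grip":0.6}
    - {"dx":-0.198,"dy":0.03,"dz":0.346,"ax":0,"ay":0,"az":0,"grip":0.6}
    - {"dx":-0.198,"dy":0.03,"dz":0.346,"ax":0,"ay":0,"az":0,"grip":0.6}
    - {"dx":-0.198,"dy":0.03,"dz":0.346,"ax":0,"ay":0,"az":0,"grip":0.6}
    - {"dx":0,"dy":0,"dz":0,"ax":0,"ay":0,"az":0,"grip":0.6}

```text
time_s: 13.98
position: [0.6492, 0.2011, 0.2606]
eef_rot: [[0.855, -0.147, 0.498], [-0.128, -0.989, -0.073], [0.503, -0.001, -0.864]]
force: [0.3, -0.1, 1.1]
gripper_width: 0.599
grip_force: 0.0
```

```bash
python3 -c "
from h import *
b=np.array([.6651,-.0605,.1055])
off(b+.10*n)
im=vision.read_camera('top')[:,:,::-1];cv2.imwrite('pics/t5.png',cv2.resize(im[120:246,180:348],(800,600),interpolation=cv2.INTER_CUBIC))"
```

```text
t 13.9833 pos [0.6492 0.2011 0.2606] dunits [ -1.34 -10.17  -2.74] rotunits [-0.01  0.05 -0.01] F [ 0.3 -0.1  1.1] grip 0.5993687506070213 0.0 q [ 11.8   0.6 102.2 -13.2  49.3 116.4]
```

View pics/t5.png

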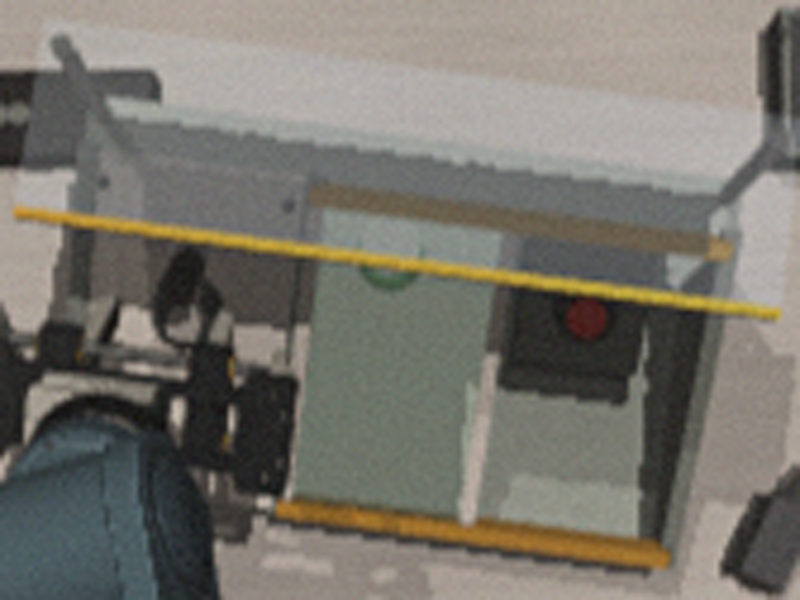

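The door's right strip is now at (483,400), against the fixed pane's edge, so the door is open. The button is uncovered at (586,318). I'll close the fingers and move over it.

jog_arm:
  deltas:
    - {"dx":-0.11,"dy":-0.85,"dz":-0.1,"ax":0,"ay":0.05,"az":0,"grip":0}
    - {"dx":-0.11,"dy":-0.85,"dz":-0.1,"ax":0,"ay":0,"az":0,"grip":0}
    - {"dx":-0.11,"dy":-0.85,"dz":-0.1,"ax":0,"ay":0,"az":0,"grip":0}
    - {"dx":-0.11,"dy":-0.85,"dz":-0.1,"ax":0,"ay":0,"az":0,"grip":0}
    - {"dx":-0.11,"dy":-0.85,"dz":-0.29,"ax":0,"ay":0,"az":0,"grip":0}
    - {"dx":-0.11,"dy":-0.85,"dz":-0.29,"ax":0,"ay":0,"az":0,"grip":0}
    - {"dx":-0.11,"dy":-0.85,"dz":-0.29,"ax":0,"ay":0,"az":0,"grip":0}
    - {"dx":-0.11,"dy":-0.85,"dz":-0.29,"ax":0,"ay":0,"az":0,"grip":0}
    - {"dx":-0.11,"dy":-0.85,"dz":-0.29,"ax":0,"ay":0,"az":0,"grip":0}
    - {"dx":-0.11,"dy":-0.85,"dz":-0.29,"ax":0,"ay":0,"az":0,"grip":0}
    - {"dx":-0.11,"dy":-0.85,"dz":-0.29,"ax":0,"ay":0,"az":0,"grip":0}
    - {"dx":-0.11,"dy":-0.85,"dz":-0.29,"ax":0,"ay":0,"az":0,"grip":0}

```text
time_s: 15.03
position: [0.6153, -0.0554, 0.1884]
eef_rot: [[0.859, -0.148, 0.49], [-0.128, -0.989, -0.074], [0.496, 0.0, -0.868]]
force: [0.4, -0.3, -0.1]
gripper_width: 0.006
grip_force: 0.0
```

jog_arm:
  deltas:
    - {"dx":0,"dy":0,"dz":0,"ax":0,"ay":0,"az":0,"grip":0}
    - {"dx":0,"dy":0,"dz":0,"ax":0,"ay":0,"az":0,"grip":0}

```text
time_s: 15.2
position: [0.6154, -0.0551, 0.1884]
eef_rot: [[0.859, -0.15, 0.49], [-0.13, -0.989, -0.074], [0.495, 0.0, -0.869]]
force: [-0.0, 0.2, -0.0]
gripper_width: 0.003
grip_force: 0.0
```

```bash
python3 -c "
from h import *
b=np.array([.6651,-.0605,.1055])
off(b+.10*n);off(b+.02*n)
im=vision.read_camera('top')[:,:,::-1];cv2.imwrite('pics/t6.png',cv2.resize(im[120:246,180:348],(800,600),interpolation=cv2.INTER_CUBIC))"
```

```text
t 15.2 pos [ 0.6154 -0.0551  0.1884] dunits [0.01 0.08 0.15] rotunits [-0.01 -0.08  0.03] F [-0.   0.2 -0. ] grip 0.0034321291098389785 0.0 q [-17.7  -6.1 116.4   6.9  40.6  76.9]
t 15.2 pos [ 0.6154 -0.0551  0.1884] dunits [ 1.59 -0.16 -2.62] rotunits [-0.01 -0.08  0.03] F [-0.   0.2 -0. ] grip 0.0034321291098389785 0.0 q [-17.7  -6.1 116.4   6.9  40.6  76.9]
```

View pics/t6.png

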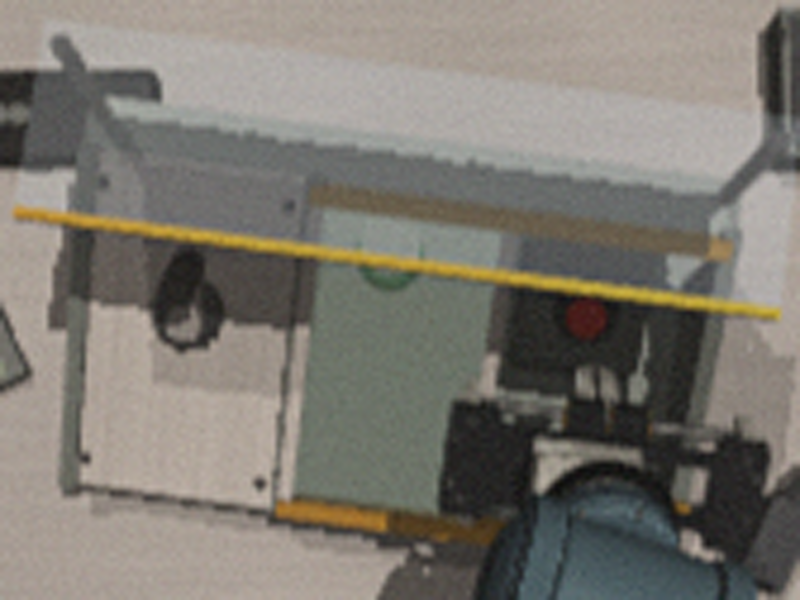

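The closed fingers, at about (597,375), line up with the button at (586,318) along -n. I'll descend to 20 mm above it, then press slowly.

jog_arm:
  deltas:
    - {"dx":0.265,"dy":-0.027,"dz":-0.437,"ax":0,"ay":-0.08,"az":0.03,"grip":0}
    - {"dx":0.265,"dy":-0.027,"dz":-0.437,"ax":0,"ay":0,"az":0,"grip":0}
    - {"dx":0.265,"dy":-0.027,"dz":-0.437,"ax":0,"ay":0,"az":0,"grip":0}
    - {"dx":0.265,"dy":-0.027,"dz":-0.437,"ax":0,"ay":0,"az":0,"grip":0}
    - {"dx":0.265,"dy":-0.027,"dz":-0.437,"ax":0,"ay":0,"az":0,"grip":0}
    - {"dx":0.265,"dy":-0.027,"dz":-0.437,"ax":0,"ay":0,"az":0,"grip":0}
    - {"dx":0,"dy":0,"dz":0,"ax":0,"ay":0,"az":0,"grip":0}

```text
time_s: 15.83
position: [0.6554, -0.0568, 0.1218]
eef_rot: [[0.858, -0.144, 0.494], [-0.125, -0.99, -0.071], [0.499, -0.001, -0.867]]
force: [-0.3, -0.1, 0.8]
gripper_width: 0.004
grip_force: 0.0
```

```bash
python3 -c "
from h import *
b=np.array([.6651,-.0605,.1055])
off(b+.004*n)"
```

```text
t 15.8333 pos [ 0.6554 -0.0568  0.1218] dunits [ 0.31 -0.14 -0.51] rotunits [-0.02 -0.02 -0.06] F [-0.3 -0.1  0.8] grip 0.0038319877548949593 0.0 q [-16.6   4.9 113.3   7.9  32.4  76.1]
```

jog_arm:
  deltas:
    - {"dx":0.08,"dy":-0.035,"dz":-0.13,"ax":0,"ay":0,"az":0,"grip":0}
    - {"dx":0.08,"dy":-0.035,"dz":-0.13,"ax":0,"ay":0,"az":0,"grip":0}
    - {"dx":0.08,"dy":-0.035,"dz":-0.13,"ax":0,"ay":0,"az":0,"grip":0}
    - {"dx":0.07,"dy":-0.035,"dz":-0.12,"ax":0,"ay":0,"az":0,"grip":0}
    - {"dx":0,"dy":0,"dz":0,"ax":0,"ay":0,"az":0,"grip":0}

```text
time_s: 16.25
position: [0.6638, -0.0619, 0.1115]
eef_rot: [[0.855, -0.146, 0.497], [-0.126, -0.989, -0.073], [0.502, -0.001, -0.865]]
force: [-1.3, 1.7, 2.5]
gripper_width: 0.006
grip_force: 1.4
```

jog_arm:
  deltas:
    - {"dx":0.04,"dy":-0.006,"dz":-0.069,"ax":0,"ay":0,"az":0,"grip":0}
    - {"dx":0.04,"dy":-0.006,"dz":-0.069,"ax":0,"ay":0,"az":0,"grip":0}
    - {"dx":0.04,"dy":-0.006,"dz":-0.069,"ax":0,"ay":0,"az":0,"grip":0}
    - {"dx":0,"dy":0,"dz":0,"ax":0,"ay":0,"az":0,"grip":0}

```text
time_s: 16.58
position: [0.6661, -0.0623, 0.1081]
eef_rot: [[0.857, -0.144, 0.495], [-0.125, -0.99, -0.072], [0.5, 0.0, -0.866]]
force: [-21.5, 3.1, 22.9]
gripper_width: 0.004
grip_force: 15.3
```

About 30 N along n is well past the 5 N spring force. I'll back off in steps and use the force-versus-travel profile to confirm the button bottomed.

jog_arm:
  deltas:
    - {"dx":-0.04,"dy":0.006,"dz":0.069,"ax":0,"ay":0,"az":0,"grip":0}
    - {"dx":0,"dy":0,"dz":0,"ax":0,"ay":0,"az":0,"grip":0}

```text
time_s: 16.75
position: [0.6655, -0.0622, 0.1087]
eef_rot: [[0.855, -0.146, 0.497], [-0.126, -0.989, -0.073], [0.502, -0.0, -0.865]]
force: [-2.9, 1.6, 4.1]
gripper_width: 0.009
grip_force: 2.3
```

jog_arm:
  deltas:
    - {"dx":-0.04,"dy":0.006,"dz":0.069,"ax":0,"ay":0,"az":0,"grip":0}
    - {"dx":0,"dy":0,"dz":0,"ax":0,"ay":0,"az":0,"grip":0}

```text
time_s: 16.92
position: [0.6647, -0.0621, 0.1101]
eef_rot: [[0.855, -0.146, 0.497], [-0.126, -0.989, -0.073], [0.502, -0.0, -0.865]]
force: [-1.6, 1.4, 3.2]
gripper_width: 0.003
grip_force: 1.9
```

jog_arm:
  deltas:
    - {"dx":-0.04,"dy":0.006,"dz":0.069,"ax":0,"ay":0,"az":0,"grip":0}
    - {"dx":0,"dy":0,"dz":0,"ax":0,"ay":0,"az":0,"grip":0}

```text
time_s: 17.08
position: [0.6637, -0.062, 0.1116]
eef_rot: [[0.855, -0.146, 0.497], [-0.126, -0.989, -0.073], [0.502, -0.0, -0.865]]
force: [-0.3, 1.2, 3.7]
gripper_width: 0.006
grip_force: 1.3
```

jog_arm:
  deltas:
    - {"dx":-0.04,"dy":0.006,"dz":0.069,"ax":0,"ay":0,"az":0,"grip":0}
    - {"dx":0,"dy":0,"dz":0,"ax":0,"ay":0,"az":0,"grip":0}

```text
time_s: 17.25
position: [0.6624, -0.062, 0.113]
eef_rot: [[0.856, -0.146, 0.496], [-0.126, -0.989, -0.073], [0.502, -0.0, -0.865]]
force: [-0.2, 0.7, 1.6]
gripper_width: 0.009
grip_force: 0.8
```

jog_arm:
  deltas:
    - {"dx":-0.04,"dy":0.006,"dz":0.069,"ax":0,"ay":0,"az":0,"grip":0}
    - {"dx":0,"dy":0,"dz":0,"ax":0,"ay":0,"az":0,"grip":0}

```text
time_s: 17.42
position: [0.6609, -0.0617, 0.1141]
eef_rot: [[0.856, -0.146, 0.495], [-0.126, -0.989, -0.073], [0.501, -0.0, -0.866]]
force: [-0.2, 0.2, -0.4]
gripper_width: 0.006
grip_force: 0.0
```

The profile fits a full press: about 5 N at the bottom stop, falling linearly to 0 over about 6 mm. I'll retract.

jog_arm:
  deltas:
    - {"dx":-0.2,"dy":0.03,"dz":0.35,"ax":0,"ay":0,"az":0,"grip":0}
    - {"dx":-0.25,"dy":0.037,"dz":0.433,"ax":0,"ay":0,"az":0,"grip":0}
    - {"dx":-0.25,"dy":0.037,"dz":0.433,"ax":0,"ay":0,"az":0,"grip":0}
    - {"dx":-0.25,"dy":0.037,"dz":0.433,"ax":0,"ay":0,"az":0,"grip":0}
    - {"dx":-0.25,"dy":0.037,"dz":0.433,"ax":0,"ay":0,"az":0,"grip":0}
    - {"dx":-0.25,"dy":0.037,"dz":0.433,"ax":0,"ay":0,"az":0,"grip":0}
    - {"dx":-0.25,"dy":0.037,"dz":0.433,"ax":0,"ay":0,"az":0,"grip":0}
    - {"dx":-0.25,"dy":0.037,"dz":0.433,"ax":0,"ay":0,"az":0,"grip":0}
    - {"dx":-0.5,"dy":0,"dz":0.433,"ax":0,"ay":0,"az":0,"grip":0}
    - {"dx":-0.5,"dy":0,"dz":0.433,"ax":0,"ay":0,"az":0,"grip":0}
    - {"dx":-0.3,"dy":0,"dz":0.2,"ax":0,"ay":0,"az":0,"grip":0}
    - {"dx":0,"dy":0,"dz":0,"ax":0,"ay":0,"az":0,"grip":0}

```text
time_s: 18.42
position: [0.5796, -0.0546, 0.2268]
eef_rot: [[0.855, -0.146, 0.497], [-0.126, -0.989, -0.074], [0.503, 0.0, -0.864]]
force: [1.2, 0.2, 0.6]
gripper_width: 0.004
grip_force: 0.0
```

```bash
python3 -c "
from h import *
from cell import sensors
im=vision.read_camera('top')[:,:,::-1];cv2.imwrite('pics/t7.png',cv2.resize(im[120:246,180:348],(800,600),interpolation=cv2.INTER_CUBIC))
s=sensors.state();print(s['time_s'],s['position'],s['force'],s['dq'])"
```

```text
18.4667 [ 0.57988081 -0.05454155  0.22602562] [ 0.37313621 -0.4843235   0.75509025] [ 0.15770045  1.95648443 -0.18202239  0.08634099 -0.38904133  0.10344571]
```

View pics/t7.png

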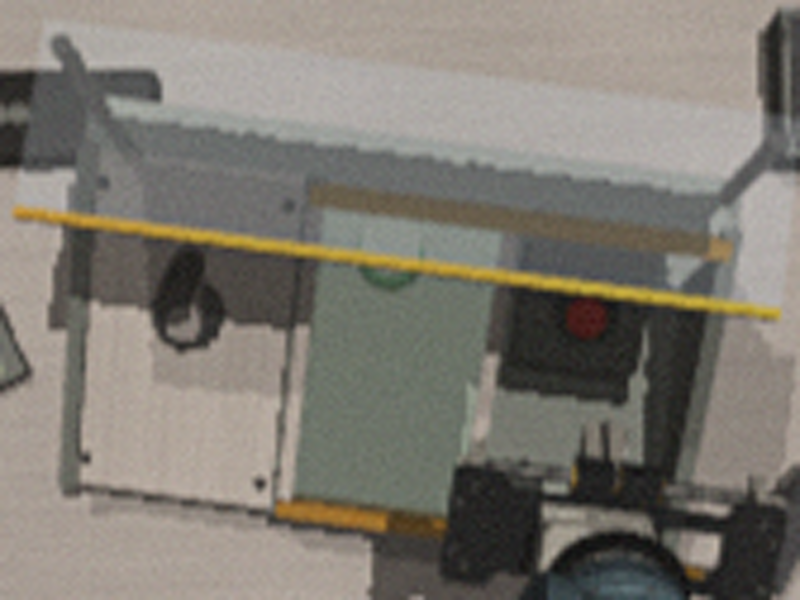

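The button is released and the door still open, with its right strip at (483,400). As a last check, I'll measure the door edge's cabinet y from both cameras.

```bash
python3 - <<'E'
from h import *
m=cv2.imread('pics/scene_full.png');f=vision.read_camera('scene')[:,:,::-1]
pp=np.array([.7314,.1339,.1696]);o=.125
# profile along cabinet y on plane 14mm above slope, at x along slope near lower third
for nm,a,b in(('scene',m,f),('top',cv2.imread('pics/top_full.png'),vision.read_camera('top')[:,:,::-1])):
    for tag,im in(('start',a),('end',b)):
        base=pp+.014*n; base=base-u*.135
        ys=np.arange(-.17,.11,.004); L=[]
        for y in ys:
            v=[]
            for s in np.arange(0,.04,.004):
                X=base+u*s;X=X+yc*(y+o-X@yc);q=proj(nm,X)
                v.append(cv2.getRectSubPix(np.ascontiguousarray(im),(1,1),tuple(map(float,q))).mean())
            L.append(int(np.mean(v)))
        print(nm,tag,[(int(round(y*1000)),l) for y,l in zip(ys,L)])
E
```

```text
scene start [(-170, 150), (-166, 129), (-162, 120), (-158, 112), (-154, 69), (-150, 46), (-146, 45), (-142, 45), (-138, 88), (-134, 165), (-130, 174), (-126, 138), (-122, 109), (-118, 118), (-114, 126), (-110, 114), (-106, 102), (-102, 100), (-98, 100), (-94, 100), (-90, 100), (-86, 100), (-82, 100), (-78, 100), (-74, 100), (-70, 100), (-66, 100), (-62, 100), (-58, 100), (-54, 100), (-50, 100), (-46, 100), (-42, 100), (-38, 100), (-34, 98), (-30, 97), (-26, 107), (-22, 130), (-18, 138), (-14, 150), (-10, 174), (-6, 175), (-2, 136), (2, 108), (6, 107), (10, 108), (14, 107), (18, 107), (22, 107), (26, 108), (30, 108), (34, 107), (38, 107), (42, 107), (46, 106), (50, 104), (54, 103), (58, 102), (62, 102), (66, 103), (70, 105), (74, 106), (78, 108), (82, 108), (86, 108), (90, 108), (94, 109), (98, 117), (102, 121), (106, 121)]
scene end [(-170, 101), (-166, 101), (-162, 101), (-158, 101), (-154, 101), (-150, 99), (-146, 97), (-142, 96), (-138, 95), (-134, 93), (-130, 88), (-126, 85), (-122, 96), (-118, 109), (-114, 110), (-110, 109), (-106, 104), (-102, 80), (-98, 57), (-94, 43), (-90, 4
[... 1456 characters left out ...]
69), (-130, 107), (-126, 116), (-122, 113), (-118, 113), (-114, 101), (-110, 79), (-106, 89), (-102, 110), (-98, 103), (-94, 91), (-90, 104), (-86, 107), (-82, 110), (-78, 108), (-74, 109), (-70, 106), (-66, 105), (-62, 106), (-58, 109), (-54, 108), (-50, 108), (-46, 108), (-42, 106), (-38, 110), (-34, 118), (-30, 146), (-26, 148), (-22, 136), (-18, 135), (-14, 112), (-10, 107), (-6, 108), (-2, 109), (2, 107), (6, 109), (10, 108), (14, 109), (18, 108), (22, 108), (26, 109), (30, 108), (34, 109), (38, 109), (42, 109), (46, 109), (50, 108), (54, 108), (58, 108), (62, 109), (66, 110), (70, 110), (74, 110), (78, 110), (82, 109), (86, 107), (90, 115), (94, 146), (98, 149), (102, 114), (106, 117)]
```

The door's edges are now at y = -32 and about +103 mm, which is fully open.

```bash
python3 -c "
from cell import hand_in
print(hand_in())"
```

```text
the job is handed in; nothing more can be done
None
```

The job is handed in: the crank was wound clockwise to its stop in one continuous hold, leaving the door fully open (right edge at about y = -32 mm), and the button was then pressed fully down and released, with the arm clear at hand-in.

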